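Put two tubs of dried persimmons under press

ROBOT

A 6-joint arm with a two-finger parallel gripper is mounted at the origin on the work surface. World frame = base frame: x ahead of the robot, y to its left, z up, the work surface at z = 0. Lengths are in m, angles in rad, forces in N, time in s.
With the tool pointing down it reaches from about 0.425 to 0.925 m from the base axis. Payload 12.5 kg.
Tool frame: the origin (TCP) lies on the centre line of the jaws, within the pads' length; the fingertips stand 11 mm ahead of it and the grasp point (between the pads) lies 8 mm behind it; z points along the fingers, y is the line along which they close (so a half turn about z gives the same grasp; the last joint's range is limited). The gripper opens to 85 mm and grips with 20 to 120 N. Pads are 22 mm wide; open, the fingers measure 114 mm over their backs; the gripper's body (76 mm by 85 mm) begins 54 mm behind the grasp point. The pads swing forward as they close: fully open they stand 13 mm farther back than shut.
Start: joints at [-1.308, 0.491, 1.559, -0, 1.092, -0.106], TCP at [0.225, -0.583, 0.209] pointing down, gripper open.
Joint ranges: [-3.1, 3.1], [-0.84, 2.19], [0.05, 2.79], [-1.13, 4.28], [0.06, 2.93], [-2.69, 2.69]. Speed limits (rad/s): [2.22, 2.22, 2.79, 3.14, 3.14, 3.14].

INTERFACE

Orientations are given as a rotation vector (axis times angle).
In Python, from station import manip gives the robot as it stands.
- The arm moves only by the tool arm_command, never from a script. Its argument "series" is a list of rows, each a list of 5 numbers: the opening, from -1 (shut) to 1 (fully open), so that 0 is half open, then the shift along the world's x, y, z in mm, then the turn about the world's z in degrees. In form: [[hand, tx, ty, tz, turn], ...]. A call has 1 to 12 rows; each row is the pose to reach, as a shift and turn from the pose commanded when the call began; what a row does not reach only later rows make up. A row lasts 1/8 s, in which the tool goes at most 62.5 mm and 10.7 degrees, less where a joint would pass 70% of its speed; a pose out of reach is approached as far as the arm can. A call with a gripper value outside its range is refused whole. The fingers move at their own pace and stop on an object; "grip_force" is the grip in N (left out, the last holds). Time passes only in rows, so rows that repeat a pose let the fingers close. It gives the time, the measured TCP pose, the force, the opening and the grip force at its end, in the units of the state.
- manip.get_obs(): the state, without advancing time (a new reading comes with each control period).
- manip.capture(name): name is "scene" or "side" or "wrist"; returns a dict with "frame" (420x560x3 uint8, red, green, blue), "range_z" (420x560 float32, m along the optical axis (not along the pixel's ray), 0 where there is no reading), "K" (3x3 intrinsics, pixels), "xyz" and "orientation" of the camera in the world. Camera axes: x right, y up, looking along -z (the intrinsics and any distortion apply to the point x, -y, -z); pixel columns grow to the right and rows downward; lengths in m; the calibration is good to about 2 mm. The wrist camera is an equidistant fisheye: a pixel r from the principal point sees the ray r / f radians off the axis. A picture is of the moment at which its call begins.
- manip.finish_job(): hands the job in; it is judged then, once.
Trained networks look in the newest picture that a camera, given by its name, has taken for a name from the list of things; names that differ only in an ending like _2 or _b are one class to them, and where a whole thing is asked for, a point or a joint stands for the part that bears it (a point fixed in the world has none). Each returns a list of dicts, best first, with "conf" (0 to 1); they miss things now and then, are a little off and sometimes report something else, mostly with a low value. They report only what shows in the picture. A call takes as long as a camera call. They do not tell look-alikes from the thing itself.
- manip.find_in(camera, target): "rect" ([left, top, width, height] as shares, 0 to 1, of the picture: columns of its width, rows of its height, round what is visible of it).
The state is a dict: "t": time; "joint_pos": joint angles; "qvel": joint speeds; "effort": joint torques, N m; "tcp_pos": TCP position; "tcp_rot": TCP orientation; "contact_force": force on the tool from outside, world axes, zero at the start; "torque": the same for the moment, N m; "gripper_width": finger opening in m; "gripper_force": force on a finger pad.
Only numpy, scipy, OpenCV 4.12 (cv2) and the standard library are available. Lean on these libraries where they do the work, as an engineer would, in place of code of your own. Each camera call takes 0.05 s, during which the arm holds its last target. There are 200 camera calls.

TASK

Put both tubs of dried persimmons under press. Lay each tub's own press lid inside its rim, flat on the fruit with the battens up: the wide lid in the wide tub, the narrow lid in the narrow tub. Then stand the large weight in the middle of the wide lid with the middle weight nested squarely on top of it, and the small weight in the middle of the narrow lid; set everything down gently, since the fruit bruises, and leave the jar and the brush where they are.

Things in the scene. Friction and masses are not known exactly. Their poses are not given: they have to be found in the camera images.
- tub_wide: The wide wooden tub, fixed: round, outer diameter 196 mm, inner diameter 176 mm, rim 78 mm above the table. Inside, a flat layer of seven dried persimmons, their tops 50 mm above the table, so 28 mm below the rim; the lid rests on them. Origin: centre of its underside, on the table; z up.
- tub_narrow: The narrow wooden tub, fixed, like the wide one: outer diameter 152 mm, inner diameter 132 mm, rim 78 mm above the table, four dried persimmons inside whose tops are 50 mm above the table. Origin: centre of its underside, on the table; z up.
- lid_wide_center (a point): The wide press lid, loose, flat on the table, battens up: round wooden board, diameter 158 mm, 12 mm thick, with two parallel battens on top, each 130 mm long, 16 mm wide, 28 mm high, 60 mm over their outer faces: grip across both. Total height 40 mm, about 0.21 kg. Point: its centre, 20 mm above its underside; x along the battens, y across them, z up.
- lid_narrow_center (a point): The narrow press lid, loose, flat on the table, battens up: round wooden board, diameter 114 mm, 12 mm thick, with two parallel battens on top, each 90 mm long, 16 mm wide, 28 mm high, 60 mm over their outer faces: grip across both. Total height 40 mm, about 0.12 kg. Point: its centre, 20 mm above its underside; x along the battens, y across them, z up.
- weight_large_center (a point): The large one of the three press weights, loose, upright: round concrete body, diameter 116 mm, 42 mm high, with a round grip knob (diameter 36, height 26 mm) on top; total 68 mm, about 0.84 kg. A hollow in the underside, 60 mm wide and 30 deep, swallows the knob of a weight below, so that the bodies meet. Point: on its axis, 34 mm above its underside; z up, yaw is of no matter.
- weight_middle_center (a point): The middle one of the three press weights, loose, upright: round concrete body, diameter 96 mm, 42 mm high, with a round grip knob (diameter 36, height 26 mm) on top; total 68 mm, about 0.54 kg. A hollow in the underside, 60 mm wide and 30 deep, swallows the knob of a weight below, so that the bodies meet. Point: on its axis, 34 mm above its underside; z up, yaw is of no matter.
- weight_small_center (a point): The small one of the three press weights, loose, upright: round concrete body, diameter 78 mm, 42 mm high, with a round grip knob (diameter 36, height 26 mm) on top; total 68 mm, about 0.31 kg. A hollow in the underside, 60 mm wide and 30 deep, swallows the knob of a weight below, so that the bodies meet. Point: on its axis, 34 mm above its underside; z up, yaw is of no matter.
- jar: Bystander: a closed amber glass jar with a wooden cap, diameter 68 mm, 78 mm high, upright to the right of the tubs. Origin: centre of its underside.
- brush: Bystander: a flat hand brush 150 mm long, lying to the left of the tubs. Origin: about its middle, on the table.
Mind the look-alikes: they are no part of the job. What is shaped like the tub_wide but orange is not meant.

How it is judged:
At the end, for the whole second after the job is handed in: Each lid lies level on the fruit in its own tub (14 mm); the large weight stands on the wide lid and the small one on the narrow lid (20 mm from centre); the middle weight is nested on the large one (16 mm). Heights within 6 mm, tilts under 4 degrees, all released and at rest (horizontal distance between lid_wide_center and tub_wide below 0.014 m and z of lid_wide_center in the frame of tub_wide between 0.064 and 0.076 m and angle between each of lid_wide_center, lid_narrow_center, weight_large_center, weight_middle_center, weight_small_center's own z axis and vertical below 0.07 rad and horizontal distance between lid_narrow_center and tub_narrow below 0.014 m and z of lid_narrow_center in the frame of tub_narrow between 0.064 and 0.076 m and horizontal distance between weight_large_center and lid_wide_center below 0.02 m and z of weight_large_center in the frame of tub_wide between 0.118 and 0.13 m and horizontal distance between weight_middle_center and weight_large_center below 0.016 m and z of weight_middle_center in the frame of tub_wide between 0.16 and 0.172 m and horizontal distance between weight_small_center and lid_narrow_center below 0.02 m and z of weight_small_center in the frame of tub_narrow between 0.118 and 0.13 m and linear speed of each of lid_wide, lid_narrow, weight_large, weight_middle, weight_small below 0.02 m/s); the robot touches nothing.
It fails at once if a lid or weight is dropped into place (faster than 0.65 m/s within 20 mm of its seat) ((horizontal distance between lid_wide_center and tub_wide below 0.05 m and z of lid_wide_center in the frame of tub_wide below 0.09 m and linear speed of lid_wide above 0.65 m/s) or (horizontal distance between lid_narrow_center and tub_narrow below 0.05 m and z of lid_narrow_center in the frame of tub_narrow below 0.09 m and linear speed of lid_narrow above 0.65 m/s) or (horizontal distance between weight_large_center and tub_wide below 0.05 m and z of weight_large_center in the frame of tub_wide below 0.144 m and linear speed of weight_large above 0.65 m/s) or (horizontal distance between weight_middle_center and tub_wide below 0.05 m and z of weight_middle_center in the frame of tub_wide below 0.186 m and linear speed of weight_middle above 0.65 m/s) or (horizontal distance between weight_small_center and tub_narrow below 0.05 m and z of weight_small_center in the frame of tub_narrow below 0.144 m and linear speed of weight_small above 0.65 m/s)).
It fails at once if a tub and its fruit are rammed with more than 90 N (contact force between any of tub_wide, tub_narrow and anything else above 90 N).
It fails at once if the jar or the brush is knocked away by more than 40 mm (distance of any of jar, brush from where it was at the start of the episode above 0.04 m).
It also fails if it takes over 128 s, if anything falls off the work surface, if the arm or the gripper's body presses on something with over 40 N, if the wrist force passes 120 N, or if a joint passes its speed limit or range.

## Working session

There is one attempt and no reset: what is moved stays moved. The work goes in short steps, Python scripts to look and compute and a tool call to move; the robot and the scene stay as the last step left them, time stands still between calls to the robot, and variables do not carry over. Pictures are saved under pics/ and viewed, at most 14 in all, crops included, and the job is handed in when it is done.

Besides the shell and the picture viewer there is one more tool, called after "Emit:" as name(argument=value, ...), one argument or row to a line, values as JSON. arm_command: Moves the arm, as the interface text tells. Its arguments: {"type":"object","properties":{"series":{"type":"array","items":{"type":"array","items":{"type":"number"}}},"grip_force":{"type":"number"}},"required":["series"]}

```bash
mkdir -p pics; cat > h.py <<'E'
import numpy as np, cv2
from scipy.spatial.transform import Rotation as R
from station import manip
def cloud(c):
    d=c["range_z"];K=c["K"];h,w=d.shape
    u,v=np.meshgrid(np.arange(w),np.arange(h))
    p=np.stack([(u-K[0,2])/K[0,0]*d,-(v-K[1,2])/K[1,1]*d,-d],-1)
    o=np.array(c["orientation"]);r=R.from_rotvec(o).as_matrix() if o.shape==(3,) else (o if o.shape==(3,3) else R.from_quat(o).as_matrix())
    P=p@r.T+np.array(c["xyz"]);P[d<=0]=np.nan
    return P
names=["tub_wide","tub_narrow","lid_wide_center","lid_narrow_center","weight_large_center","weight_middle_center","weight_small_center","jar","brush"]
E
python3 - <<'E'
from h import *
for cam in("scene","side"):
    c=manip.capture(cam);P=cloud(c);np.savez(cam,P=P,f=c["frame"])
    f=cv2.cvtColor(c["frame"],cv2.COLOR_RGB2BGR)
    print(cam,c["xyz"],c["orientation"],c["K"][0])
    for n in names:
        for r in manip.find_in(cam,n)[:3]:
            x,y,w,h=np.array(r["rect"])*[560,420,560,420]
            q=P[int(y):int(y+h)+1,int(x):int(x+w)+1].reshape(-1,3);q=q[q[:,2]>.02] if n!="brush" else q
            print(n,round(r["conf"],2),[int(a) for a in(x,y,w,h)],np.nanmedian(q,0).round(3) if len(q) else None)
    cv2.imwrite(f"pics/{cam}.png",f)
print(manip.get_obs())
E
```

```text
scene [ 1.08010273 -0.73286045  1.00632131] [0.7772888  0.27946576 0.68092493] [512.92017703   0.         281.19798771]
tub_wide 0.94 [261, 249, 87, 89] [ 0.65  -0.147  0.049]
tub_wide 0.81 [65, 214, 91, 83] [ 0.222 -0.372  0.049]
tub_narrow 0.78 [346, 189, 58, 67] [0.647 0.157 0.051]
lid_wide_center 0.75 [345, 195, 59, 58] [0.647 0.156 0.051]
lid_wide_center 0.69 [132, 302, 73, 72] [ 0.496 -0.43   0.039]
lid_narrow_center 0.85 [357, 143, 40, 28] [0.491 0.428 0.036]
weight_large_center 0.77 [248, 205, 43, 38] [ 0.442 -0.025  0.042]
weight_middle_center 0.7 [203, 241, 42, 45] [ 0.447 -0.206  0.042]
weight_small_center 0.92 [312, 170, 25, 27] [0.451 0.19  0.042]
jar 0.78 [227, 336, 30, 42] [ 0.674 -0.37   0.076]
brush 0.68 [401, 186, 46, 22] [0.681 0.375 0.003]
side [0.15598999 0.67505121 0.68955136] [ 0.21868708 -1.13370253 -2.49916343] [384.18187521   0.         285.22423201]
tub_wide 0.64 [208, 129, 66, 57] [ 0.644 -0.141  0.05 ]
tub_narrow 0.88 [146, 191, 74, 64] [0.641 0.164 0.05 ]
lid_wide_center 0.66 [300, 116, 46, 34] [ 0.485 -0.404  0.04 ]
lid_narrow_center 0.95 [139, 317, 59,
[... 302 characters left out ...]
0.673 0.366 0.   ]
{'t': 1.0, 'joint_pos': array([-1.30758630e+00,  4.90903419e-01,  1.55891286e+00,  2.15694092e-05,
        1.09170061e+00, -1.05612279e-01]), 'qvel': array([ 0.00097924,  0.00120443, -0.00109678,  0.00136421, -0.00154547,
        0.00082531]), 'effort': array([ 8.38060005e-04, -6.18277931e+01, -2.61848277e+01, -1.91135342e-05,
        3.97145704e-04, -1.37695662e-05]), 'tcp_pos': array([ 0.22534537, -0.58297456,  0.20932038]), 'tcp_rot': array([3.08825515e+00, 5.76037705e-01, 3.93409608e-05]), 'contact_force': array([-0.28132737,  0.09296615, -0.30681879]), 'torque': array([-0.00138432, -0.03833752, -0.04770879]), 'gripper_force': 0.0, 'gripper_width': 0.08545419695342849}
```

```bash
cat > fit.py <<'E'
from h import *
def fit(Ps,x,y,r,z0,z1,rect=False):
    out=[]
    for P in Ps:
        q=P.reshape(-1,3);q=q[np.isfinite(q[:,0])]
        q=q[(np.hypot(q[:,0]-x,q[:,1]-y)<r)&(q[:,2]>z0)&(q[:,2]<z1)]
        if len(q)<8: out.append(None);continue
        p=(q[:,:2]*1000).astype(np.float32)
        if rect:
            (c,s,a)=cv2.minAreaRect(p)
            if s[0]<s[1]:a+=90
            out.append((np.round(c,1),np.round(s,1),round(a%180,1),q[:,2].mean().round(4)))
        else:
            c,rr=cv2.minEnclosingCircle(p);out.append((np.round(c,1),round(2*rr,1),len(p),q[:,2].mean().round(4)))
    return out
E
python3 - <<'E'
from fit import *
Ps=[np.load(c+".npz")["P"] for c in("scene","side")]
for n,a in dict(tub_wide=(.65,-.147,.13,.072,.084),tub_narrow=(.645,.158,.1,.072,.084),
 large_k=(.43,-.01,.08,.06,.075),large_b=(.43,-.01,.09,.037,.047),mid_k=(.435,-.19,.08,.06,.075),mid_b=(.435,-.19,.08,.037,.047),
 small_k=(.44,.2,.08,.06,.075),small_b=(.44,.2,.08,.037,.047),lw_board=(.49,-.42,.12,.008,.017),ln_board=(.485,.43,.09,.008,.017),jar=(.67,-.365,.06,.07,.085)).items(): print(n,fit(Ps,*a))
print(fit(Ps,.49,-.42,.1,.035,.046,True));print(fit(Ps,.485,.43,.08,.035,.046,True))
a=np.hstack([np.load(c+".npz")["f"] for c in("scene","side")])[:,:,::-1]
cv2.imwrite("pics/both.png",cv2.resize(a,(800,300)))
E
```

```text
tub_wide [(array([ 645.4, -143.5]), 199.9, 1104, np.float64(0.0775)), (array([ 642.7, -143.5]), 198.8, 562, np.float64(0.0768))]
tub_narrow [(array([644.3, 161.3]), 157.6, 596, np.float64(0.0774)), (array([643.2, 161.7]), 156.9, 729, np.float64(0.0767))]
large_k [(array([430.9, -14.4]), 39.6, 119, np.float64(0.0667)), (array([429.2, -12.5]), 39.8, 126, np.float64(0.0666))]
large_b [(array([431.7, -13.6]), 121.7, 902, np.float64(0.0418)), (array([429.4, -12.8]), 118.9, 918, np.float64(0.0417))]
mid_k [(array([ 436.7, -197.9]), 38.1, 152, np.float64(0.067)), (array([ 433.5, -195. ]), 36.0, 89, np.float64(0.0668))]
mid_b [(array([ 435.8, -196.6]), 99.4, 740, np.float64(0.042)), (array([ 432.2, -195.3]), 97.0, 409, np.float64(0.0418))]
small_k [(array([438.9, 201.1]), 37.4, 96, np.float64(0.0671)), (array([437.3, 203. ]), 37.9, 194, np.float64(0.0668))]
small_b [(array([440.4, 202. ]), 81.4, 264, np.float64(0.0418)), (array([435.9, 202.5]), 78.7, 553, np.float64(0.0415))]
lw_board [(array([ 494.4, -435.7]), 179.3, 2251, np.float64(0.0122)), (array([ 490.2, -423.5]), 162.8, 712, np.float64(0.0121))]
ln_board [(array([488.5, 429.3]), 118.6, 298, np.float64(0.0123)), (array([485.2, 430.4]), 115.8, 1821, np.float64(0.0115))]
jar [(array([ 664.6, -360.6]), 61.0, 644, np.float64(0.0781)), (array([ 659.8, -359.4]), 63.0, 157, np.float64(0.0772))]
[(array([ 492.1, -425.5]), array([ 62.3, 132. ]), 109.6, np.float64(0.0398)), (array([ 489.8, -423.6]), array([ 58.1, 130.1]), 108.8, np.float64(0.04))]
[(array([487.1, 429.2]), array([64.5, 89.6]), 159.6, np.float64(0.0397)), (array([485. , 430.3]), array([60.1, 92.2]), 159.7, np.float64(0.0393))]
```

View pics/scene.png

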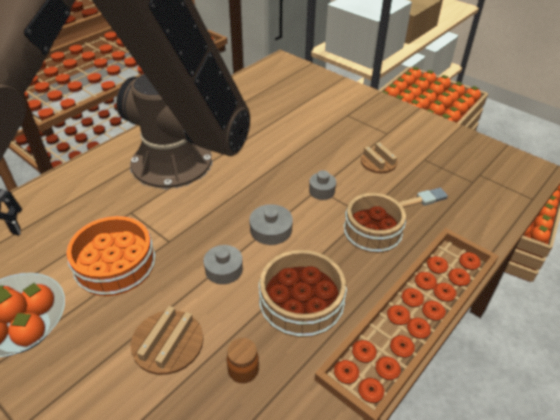

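Scene view: wide lid (167,340), narrow lid (378,157), weights at (271,222), (223,263), (322,184), tubs at (302,290) and (375,220), orange decoy at (112,253). The detections agree, so I'm moving to the wide lid.

Emit:
arm_command(
  series=[
    [1,60,30,0,10],
    [1,120,70,0,20],
    [1,170,105,0,30],
    [1,220,130,0,40],
    [1,266,158.5,0,50],
    [1,266,158.5,-30,60],
    [1,266,158.5,-70,70],
    [1,266,158.5,-110,80],
    [1,266,158.5,-125,88],
    [1,266,158.5,-125,88],
    [1,266,158.5,-125,88],
  ],
  grip_force=60,
)

```text
t: 2.38
tcp_pos: [0.4917, -0.4248, 0.0852]
tcp_rot: [1.825, 2.556, -0.0]
contact_force: [0.7, -0.1, 0.5]
gripper_width: 0.0853
gripper_force: 0.0
```

```bash
python3 - <<'E'
from h import *
c=manip.capture("wrist");cv2.imwrite("pics/w1.png",c["frame"][:,:,::-1])
o=manip.get_obs();print(o["t"],o["tcp_pos"],o["tcp_rot"],o["contact_force"],o["gripper_width"])
E
```

```text
2.425 [ 0.49169084 -0.42485489  0.08540534] [ 1.82363703e+00  2.55612792e+00 -3.77411674e-04] [-0.34156132  0.83859969  0.54302402] 0.08535824602395883
```

View pics/w1.png

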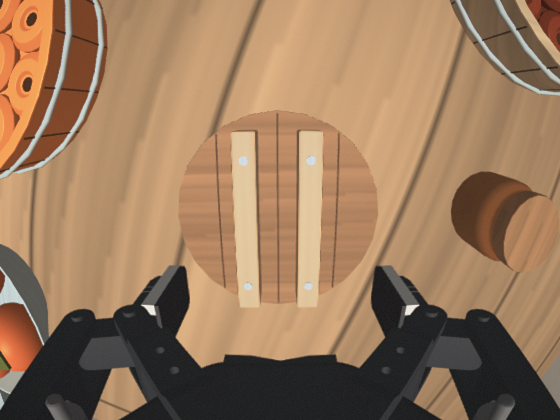

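The battens (columns 233–323, centre 278) lie parallel to and midway between the fingers (centre about 280). Descending and gripping.

Emit:
arm_command(
  series=[
    [1,0,0,-30,0],
    [1,0,0,-50,0],
    [1,0,0,-58,0],
    [1,0,0,-58,0],
    [0.3,0,0,-58,0],
    [0.2,0,0,-58,0],
    [0.2,0,0,-58,0],
    [0.2,0,0,-58,0],
    [0.2,0,0,-58,0],
  ],
  grip_force=60,
)

```text
t: 3.55
tcp_pos: [0.4913, -0.4245, 0.0264]
tcp_rot: [1.821, 2.56, 0.0]
contact_force: [-0.2, 0.1, -0.5]
gripper_width: 0.0511
gripper_force: 0.0
```

```bash
python3 - <<'E'
from fit import *
c=manip.capture("wrist");cv2.imwrite("pics/w2.png",c["frame"][:,:,::-1])
Ps=[cloud(manip.capture(k)) for k in("scene","side")]
print(fit(Ps,.49,-.42,.09,.035,.046,True),fit(Ps,.49,-.42,.1,.008,.017))
E
```

```text
[(array([ 492.2, -425.6]), array([ 62.2, 129.6]), 109.3, np.float64(0.0396)), (array([ 489.6, -423.9]), array([ 57.3, 131.9]), 109.3, np.float64(0.0399))] [(array([ 492.7, -425.7]), 159.3, 1964, np.float64(0.0122)), (array([ 489.2, -423.6]), 159.8, 686, np.float64(0.0122))]
```

View pics/w2.png

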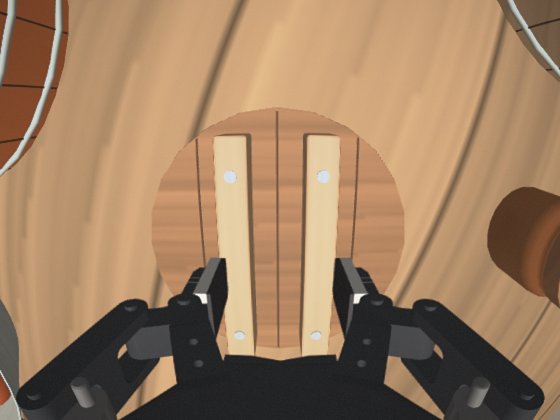

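Emit:
arm_command(
  series=[
    [-0.2,0,0,0,0],
    [-0.2,0,0,0,0],
    [-0.2,0,0,0,0],
    [-0.2,0,0,0,0],
  ],
  grip_force=60,
)

```text
t: 4.2
tcp_pos: [0.4913, -0.4245, 0.0263]
tcp_rot: [1.821, 2.56, 0.0]
contact_force: [-0.4, -0.8, 0.2]
gripper_width: 0.0342
gripper_force: 0.0
```

```bash
python3 - <<'E'
from h import *
c=manip.capture("side");cv2.imwrite("pics/s2.png",cv2.resize(c["frame"][70:190,250:390,::-1],(700,600),interpolation=cv2.INTER_CUBIC))
c=manip.capture("wrist");print(c["xyz"],R.from_rotvec(c["orientation"]).as_matrix(),c["K"]);o=manip.get_obs();print(o["gripper_width"],o["gripper_force"],o["tcp_pos"],o["contact_force"])
E
```

```text
[ 0.4682197  -0.35829786  0.19155049] [[ 9.44901965e-01 -3.14439496e-01 -9.10388894e-02]
 [ 3.27353140e-01  9.07247569e-01  2.64086671e-01]
 [-4.44468538e-04 -2.79337881e-01  9.60192768e-01]] [[325.1922621    0.         279.85403022]
 [  0.         325.1922621  213.96632845]
 [  0.           0.           1.        ]]
0.03451564731482843 0.0 [ 0.49132324 -0.42448684  0.02633052] [ 0.67068472 -0.58319492  0.44199101]
```

View pics/s2.png

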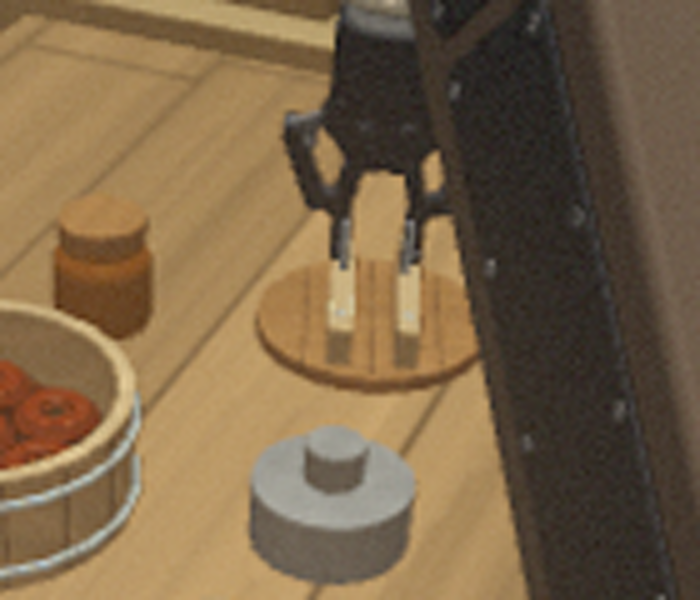

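```bash
cat >> h.py <<'E'
def wcloud(c):
    d=c["range_z"];K=c["K"];h,w=d.shape
    u,v=np.meshgrid(np.arange(w),np.arange(h))
    x=(u-K[0,2])/K[0,0];y=(v-K[1,2])/K[1,1];r=np.hypot(x,y)+1e-9;t=np.tan(np.minimum(r,1.5))/r
    p=np.stack([x*t*d,-y*t*d,-d],-1)
    P=p@R.from_rotvec(c["orientation"]).as_matrix().T+c["xyz"];P[d<=0]=np.nan
    return P
E
python3 - <<'E'
from fit import *
c=manip.capture("wrist");P=wcloud(c);np.set_printoptions(precision=4,suppress=True)
print(fit([P],.49,-.42,.1,.036,.044,True),fit([P],.49,-.42,.1,.008,.017))
cv2.imwrite("pics/w3.png",c["frame"][:,:,::-1])
for r in range(236,330,8): print(r,[(P[r,k]*1000).round() for k in (225,237,245,252,260)])
print(P[60,280])
E
```

```text
[(array([ 489.5, -424.3]), array([ 60.7, 127.6]), 109.3, np.float64(0.0404))] [(array([ 490.1, -425.6]), 158.3, 29898, np.float64(0.0126))]
236 [array([ 460., -419.,   41.]), array([ 466., -418.,   39.]), array([ 470., -417.,   40.]), array([ 474., -423.,   19.]), array([ 479., -424.,   13.])]
244 [array([ 462., -423.,   41.]), array([ 467., -422.,   41.]), array([ 471., -421.,   40.]), array([ 475., -425.,   26.]), array([ 480., -429.,   13.])]
252 [array([ 463., -428.,   41.]), array([ 469., -426.,   41.]), array([ 472., -425.,   41.]), array([ 477., -429.,   26.]), array([ 482., -434.,   13.])]
260 [array([ 464., -432.,   41.]), array([ 470., -422.,   59.]), array([ 474., -428.,   41.]), array([ 478., -433.,   28.]), array([ 483., -439.,   12.])]
268 [array([ 466., -423.,   67.]), array([ 471., -422.,   66.]), array([ 475., -433.,   41.]), array([ 479., -438.,   29.]), array([ 485., -444.,   13.])]
276 [array([ 467., -422.,   75.]), array([ 472., -421.,   74.]), array([ 476., -433.,   49.]), array([ 481., -441.,   31.]), array([ 487., -449.,   13.])]
284 [array([ 468., -422.,   82
[... 225 characters left out ...]
([ 483., -449.,   35.]), array([ 490., -460.,   13.])]
300 [array([ 470., -420.,   95.]), array([ 474., -428.,   81.]), array([ 481., -452.,   40.]), array([ 485., -453.,   36.]), array([ 492., -466.,   12.])]
308 [array([ 470., -420.,  101.]), array([ 475., -431.,   82.]), array([ 482., -457.,   40.]), array([ 486., -458.,   37.]), array([ 494., -472.,   12.])]
316 [array([ 471., -419.,  106.]), array([ 476., -433.,   84.]), array([ 484., -462.,   40.]), array([ 488., -463.,   38.]), array([ 496., -477.,   14.])]
324 [array([ 471., -414.,  117.]), array([ 477., -437.,   84.]), array([ 485., -467.,   41.]), array([ 489., -466.,   40.]), array([ 498., -484.,   12.])]
[ 0.4561 -0.3234  0.    ]
```

View pics/w3.png

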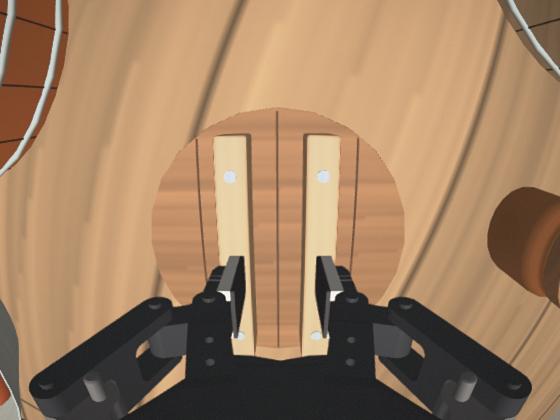

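The wrist depth puts the fingertips at z≈49 mm while the TCP reads 26 mm, so the tips sit well above the stated place and closed over the battens, which were untouched. I'll open, lower and measure the tips.

Emit:
arm_command(
  series=[
    [0.9,0,0,0,0],
    [0.9,0,0,0,0],
    [0.9,0,0,0,0],
    [0.9,0,0,-10,0],
    [0.9,0,0,-20,0],
    [0.9,0,0,-20,0],
  ],
)

```text
t: 5.1
tcp_pos: [0.4909, -0.424, 0.005]
tcp_rot: [-1.82, -2.558, -0.001]
contact_force: [1.1, 0.1, -0.7]
gripper_width: 0.081
gripper_force: 0.0
```

```bash
cat >> h.py <<'E'
def tip():
    "lowest points of the fingers in the tool frame: along closing line, tool x, height vs TCP"
    c=manip.capture("wrist");P=wcloud(c);o=manip.get_obs();T=R.from_rotvec(o["tcp_rot"]).as_matrix()
    L=(P-o["tcp_pos"])@T*1000
    print("tcp",(o["tcp_pos"]*1000).round(1),"w",round(o["gripper_width"]*1000,1),"f",o["contact_force"].round(1),"t",o["t"])
    return c,P,L
E
python3 - <<'E'
from h import *
c,P,L=tip()
np.savez("tip",L=L,P=P)
for s in(1,-1):
    m=(np.abs(L[...,0])<16)&(s*L[...,1]>36)&(s*L[...,1]<60)&(P[...,2]>.018)
    q=L[m];print(s,len(q),np.percentile(q,[2,50,98],axis=0).round(1).tolist(), "zmin world",np.percentile(P[m][:,2],[1,5,10]).round(4))
E
```

```text
tcp [ 491.1 -424.3    5.6] w 81.4 f [0.3 0.9 0.1] t 5.15
1 8930 [[-11.2, 37.2, -126.8], [6.6, 52.8, -88.0], [12.4, 59.7, -39.7]] zmin world [0.0428 0.0504 0.0579]
-1 8506 [[-10.9, -59.8, -126.8], [6.6, -52.8, -87.8], [12.6, -37.4, -39.2]] zmin world [0.0427 0.05   0.0573]
```

Tips are about 35 mm behind the TCP when open and 23 mm at 34 mm width, so all TCP heights move about 33 mm lower than stated. Gripping the wide lid.

Emit:
arm_command(
  series=[
    [0.8,0,0,-8,0],
    [0.8,0,0,-17,0],
    [0.8,0,0,-17,0],
    [0,0,0,-17,0],
    [0,0,0,-17,0],
    [0,0,0,-17,0],
    [0,0,0,-17,0],
  ],
  grip_force=60,
)

```text
t: 6.02
tcp_pos: [0.4915, -0.4246, -0.0103]
tcp_rot: [1.821, 2.559, -0.0]
contact_force: [0.3, -0.8, 3.2]
gripper_width: 0.0588
gripper_force: 66.2
```

Emit:
arm_command(
  series=[
    [0,0,0,15,0],
    [0,0,0,40,0],
    [0,0,0,80,0],
    [0,0,0,115,0],
    [0,40,70,120,0],
    [0,70,125,120,0],
    [0,100,180,120,0],
    [0,130,235,120,0],
    [0,146,268,120,0],
    [0,153,281,120,0],
    [0,153,281,120,0],
  ],
)

```text
t: 7.4
tcp_pos: [0.6443, -0.143, 0.1096]
tcp_rot: [1.819, 2.561, -0.0]
contact_force: [-0.6, -0.2, -1.6]
gripper_width: 0.0587
gripper_force: 65.7
```

```bash
python3 - <<'E'
from fit import *
c,P,L=tip()
print(fit([P],.644,-.1435,.12,.14,.172,True))
Ps=[cloud(manip.capture(k)) for k in("scene","side")]
print(fit(Ps,.644,-.1435,.12,.05,.085),fit(Ps,.644,-.1435,.12,.11,.127))
c=manip.capture("side");cv2.imwrite("pics/s3.png",c["frame"][:,:,::-1])
E
```

```text
tcp [ 643.9 -144.   109.5] w 58.8 f [ 0.2 -0.4 -2. ] t 7.45
[(array([ 641., -134.]), array([ 86.6, 109.9]), 109.2, np.float64(0.1594))]
[(array([ 646.4, -145.4]), 201.6, 1542, np.float64(0.0679)), (array([ 640.6, -141.7]), 201.5, 1039, np.float64(0.0657))] [(array([ 655.3, -153.2]), 154.8, 119, np.float64(0.1233)), (array([ 633.9, -130.3]), 152.6, 120, np.float64(0.1235))]
```

View pics/s3.png

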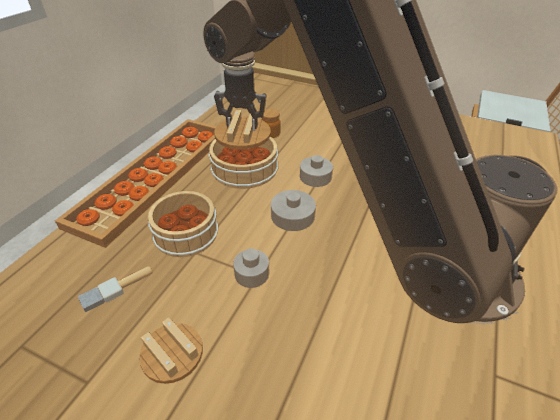

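The lid (243,128) hangs level over the wide tub. Lowering.

Emit:
arm_command(
  series=[
    [0,0,0,-20,0],
    [0,0,0,-40,0],
    [0,0,0,-55,0],
    [0,0,0,-62,0],
    [0,0,0,-66,0],
    [0,0,0,-69,0],
    [0,0,0,-69,0],
  ],
)

```text
t: 8.48
tcp_pos: [0.6444, -0.1435, 0.0405]
tcp_rot: [1.821, 2.56, 0.0]
contact_force: [-0.5, -0.1, -1.6]
gripper_width: 0.0587
gripper_force: 65.7
```

Emit:
arm_command(
  series=[
    [0,0,0,-1,0],
    [0,0,0,-1.5,0],
    [0.6,0,0,-1.5,0],
    [0.7,0,0,-1.5,0],
    [0.7,0,0,-1.5,0],
    [0.7,0,0,15,0],
    [0.7,0,0,50,0],
    [0.7,0,0,100,0],
    [0.7,0,0,150,0],
    [0.7,0,0,150,0],
  ],
)

```text
t: 9.72
tcp_pos: [0.6458, -0.1439, 0.1958]
tcp_rot: [1.817, 2.553, 0.004]
contact_force: [-0.2, -0.3, -1.3]
gripper_width: 0.0728
gripper_force: 0.0
```

```bash
python3 - <<'E'
from fit import *
c,P,L=tip();Ps=[P]+[cloud(manip.capture(k)) for k in("scene","side")]
print(fit(Ps,.644,-.1435,.085,.085,.096,True));print(fit(Ps,.644,-.1435,.085,.057,.067))
print(fit(Ps,.644,-.1435,.13,.072,.082),o if 0 else manip.get_obs()["tcp_rot"])
E
```

```text
tcp [ 644.9 -143.6  193.1] w 73.0 f [ 0.3  0.7 -1.2] t 9.775
[(array([ 644.6, -144.3]), array([ 60.3, 129.5]), 109.0, np.float64(0.0905)), (array([ 646.6, -143.7]), array([ 61. , 132.2]), 108.9, np.float64(0.0901)), (array([ 643.2, -143.7]), array([ 59.7, 133.1]), 109.6, np.float64(0.0896))]
[(array([ 644.3, -144.1]), 158.4, 14867, np.float64(0.0626)), (array([ 642.7, -139.7]), 166.0, 2066, np.float64(0.0622)), (array([ 646.2, -148.5]), 159.7, 789, np.float64(0.0621))]
[(array([ 643.5, -144.2]), 196.7, 7154, np.float64(0.0779)), (array([ 645.7, -142.9]), 199.3, 1210, np.float64(0.0774)), (array([ 642.7, -143. ]), 199.3, 616, np.float64(0.0768))] [-1.82116595e+00 -2.55919786e+00  1.89903810e-04]
```

Wide lid is seated within 1 mm at the right height. Next, the narrow lid.

Emit:
arm_command(
  series=[
    [0.8,-16,57,0,5],
    [0.8,-32,115,0,10],
    [0.8,-48,172,0,15],
    [0.8,-64,230,0,20],
    [0.8,-80,287,0,25],
    [0.8,-96,344,0,30],
    [0.8,-112,400,0,35],
    [0.8,-128,458,0,40],
    [0.8,-144,515,-20,45],
    [0.8,-158.5,573,-60,50.5],
    [0.8,-158.5,573,-110,50.5],
    [0.8,-158.5,573,-140,50.5],
  ],
)

```text
t: 11.38
tcp_pos: [0.4837, 0.4295, 0.0461]
tcp_rot: [-0.552, -3.089, 0.006]
contact_force: [0.5, 0.2, -0.1]
gripper_width: 0.077
gripper_force: 0.0
```

Emit:
arm_command(
  series=[
    [0.8,0,0,0,0],
    [0.8,0,0,0,0],
    [0.8,0,0,0,0],
  ],
)

```text
t: 11.75
tcp_pos: [0.4865, 0.4297, 0.0519]
tcp_rot: [0.556, 3.09, 0.003]
contact_force: [0.3, -0.3, 0.3]
gripper_width: 0.0769
gripper_force: 0.0
```

```bash
python3 - <<'E'
from fit import *
c,P,L=tip();print(manip.get_obs()["tcp_rot"])
print(fit([P],.486,.43,.075,.036,.044,True),fit([P],.486,.43,.075,.008,.017))
E
```

```text
tcp [486.4 429.7  51.8] w 76.9 f [-0.8 -0.9  0.3] t 11.8
[5.55734669e-01 3.09049722e+00 2.55405896e-03]
[(array([485.2, 430.4]), array([60.4, 90.6]), 159.7, np.float64(0.0404))] [(array([485.2, 430.4]), 114.4, 12955, np.float64(0.0126))]
```

Emit:
arm_command(
  series=[
    [0.8,-1,0.5,-30,0],
    [0.8,-1,0.5,-50,0],
    [0.8,-1,0.5,-62,0],
    [0.8,-1,0.5,-62,0],
    [0,-1,0.5,-62,0],
    [0,-1,0.5,-62,0],
    [0,-1,0.5,-62,0],
    [0,-1,0.5,-62,0],
  ],
)

```text
t: 12.8
tcp_pos: [0.4853, 0.4304, -0.0107]
tcp_rot: [0.555, 3.091, 0.002]
contact_force: [-0.2, -0.6, 6.0]
gripper_width: 0.0586
gripper_force: 65.8
```

Emit:
arm_command(
  series=[
    [0,0,0,15,0],
    [0,0,0,40,0],
    [0,0,0,80,0],
    [0,0,0,115,0],
    [0,40,-70,120,0],
    [0,70,-120,120,0],
    [0,100,-170,120,0],
    [0,130,-222,120,0],
    [0,150,-256,120,0],
    [0,158.5,-269,120,0],
    [0,158.5,-269,120,0],
    [0,158.5,-269,120,0],
  ],
)

```text
t: 14.3
tcp_pos: [0.6426, 0.1623, 0.1085]
tcp_rot: [-0.554, -3.092, -0.0]
contact_force: [0.2, 1.2, -0.8]
gripper_width: 0.0592
gripper_force: 64.9
```

```bash
python3 - <<'E'
from fit import *
c,P,L=tip();Ps=[P]+[cloud(manip.capture(k)) for k in("scene","side")]
print(fit(Ps,.644,.1615,.1,.072,.082));print(fit(Ps,.644,.1615,.065,.154,.166,True))
E
```

```text
tcp [642.6 162.5 108.5] w 58.7 f [-0.9 -0.4 -1.1] t 14.35
[(array([640.2, 161.1]), 151.4, 5141, np.float64(0.0783)), (array([645.1, 158.5]), 152.7, 414, np.float64(0.0774)), (array([640.4, 160.8]), 153.2, 505, np.float64(0.0767))]
[(array([636.9, 163.3]), array([86.3, 79.8]), 68.8, np.float64(0.1597)), (array([652.3, 158.2]), array([87.3, 80.2]), 0.6, np.float64(0.159)), (array([634.7, 163.8]), array([83.1, 89. ]), 176.3, np.float64(0.1588))]
```

Emit:
arm_command(
  series=[
    [0,0,0,-20,0],
    [0,0,0,-40,0],
    [0,0.5,-0.5,-55,0],
    [0,0.5,-0.5,-62,0],
    [0,0.5,-0.5,-66,0],
    [0,0.5,-0.5,-69,0],
    [0,0.5,-0.5,-69,0],
  ],
)

```text
t: 15.32
tcp_pos: [0.644, 0.1605, 0.0396]
tcp_rot: [0.555, 3.092, 0.0]
contact_force: [0.4, 0.2, -2.0]
gripper_width: 0.0592
gripper_force: 64.9
```

Emit:
arm_command(
  series=[
    [0,0,0.5,-1,0],
    [0,0,0.5,-1,0],
    [0.6,0,0.5,-1,0],
    [0.6,0,0.5,-1,0],
    [0.6,0,0.5,-1,0],
    [0.6,0,0.5,15,0],
    [0.6,0,0.5,50,0],
    [0.6,0,0.5,100,0],
    [0.6,0,0.5,150,0],
    [0.6,0,0.5,150,0],
    [0.6,0,0.5,150,0],
  ],
)

```text
t: 16.7
tcp_pos: [0.6435, 0.161, 0.1896]
tcp_rot: [0.555, 3.092, 0.0]
contact_force: [0.1, 0.7, -0.4]
gripper_width: 0.0682
gripper_force: 0.0
```

```bash
python3 - <<'E'
from fit import *
c,P,L=tip();Ps=[P]+[cloud(manip.capture(k)) for k in("scene","side")]
print(fit(Ps,.644,.1615,.065,.085,.096,True));print(fit(Ps,.644,.1615,.1,.072,.082))
print(fit(Ps,.438,.202,.05,.037,.047),fit(Ps,.438,.202,.05,.06,.075))
E
```

```text
tcp [643.3 161.  188.8] w 68.0 f [-0.9 -0.5 -0.8] t 16.75
[(array([643.2, 160.2]), array([59.8, 89.6]), 159.4, np.float64(0.0904)), (array([646.5, 160. ]), array([63.7, 93.1]), 159.3, np.float64(0.0897)), (array([642.8, 160.6]), array([60.6, 91.8]), 158.9, np.float64(0.0892))]
[(array([642.1, 160.3]), 152.8, 5902, np.float64(0.078)), (array([644.2, 160.7]), 155.4, 746, np.float64(0.0772)), (array([642.4, 161. ]), 155.4, 872, np.float64(0.0768))]
[(array([449.2, 197.5]), 73.4, 1366, np.float64(0.0425)), (array([437.4, 199.8]), 83.3, 258, np.float64(0.0419)), (array([436.1, 202.5]), 79.3, 541, np.float64(0.0415))] [None, (array([439.4, 201.8]), 38.1, 92, np.float64(0.0671)), (array([436.7, 202.6]), 37.0, 193, np.float64(0.0669))]
```

Narrow lid is seated too. Next, the small weight.

Emit:
arm_command(
  series=[
    [0.4,-50,10,0,0],
    [0.4,-100,20,0,0],
    [0.4,-150,30,0,0],
    [0.4,-190,38,-20,0],
    [0.4,-205.5,41,-60,0],
    [0.4,-205.5,41,-100,0],
    [0.4,-205.5,41,-125,0],
    [0.4,-205.5,41,-130,0],
    [0.4,-205.5,41,-130,0],
    [0.4,-205.5,41,-130,0],
  ],
)

```text
t: 18.1
tcp_pos: [0.4388, 0.2021, 0.0602]
tcp_rot: [0.555, 3.091, 0.001]
contact_force: [0.3, 0.4, -0.1]
gripper_width: 0.06
gripper_force: 0.0
```

```bash
python3 - <<'E'
from fit import *
c,P,L=tip()
print(fit([P],.438,.202,.05,.037,.047),fit([P],.438,.202,.03,.062,.072))
E
```

```text
tcp [438.7 202.1  60.2] w 59.7 f [0.2 0.4 0.2] t 18.15
[(array([436.9, 202.3]), 78.2, 8145, np.float64(0.0425))] [(array([436.2, 202.7]), 36.0, 3303, np.float64(0.0682))]
```

Emit:
arm_command(
  series=[
    [0.4,-2,0.5,-20,0],
    [0.4,-2,0.5,-33,0],
    [0.4,-2,0.5,-36,0],
    [0.4,-2,0.5,-36,0],
    [-0.5,-2,0.5,-36,0],
    [-0.5,-2,0.5,-36,0],
    [-0.5,-2,0.5,-36,0],
    [-0.5,-2,0.5,-36,0],
    [-0.5,-2,0.5,-36,0],
  ],
  grip_force=60,
)

```text
t: 19.27
tcp_pos: [0.4366, 0.2026, 0.024]
tcp_rot: [0.555, 3.091, 0.001]
contact_force: [-0.4, -0.1, 6.2]
gripper_width: 0.0341
gripper_force: 59.1
```

Emit:
arm_command(
  series=[
    [-0.5,0,0,15,0],
    [-0.5,0,0,50,0],
    [-0.5,0,0,90,0],
    [-0.5,0,0,125,0],
    [-0.5,40,-8,125,0],
    [-0.5,85,-17,125,0],
    [-0.5,130,-26,125,0],
    [-0.5,170,-35,125,0],
    [-0.5,195,-40,125,0],
    [-0.5,207,-42.5,125,0],
    [-0.5,207,-42.5,125,0],
    [-0.5,207,-42.5,125,0],
  ],
)

```text
t: 20.78
tcp_pos: [0.6423, 0.1603, 0.1486]
tcp_rot: [-0.555, -3.092, 0.0]
contact_force: [-0.2, 0.0, -2.3]
gripper_width: 0.034
gripper_force: 60.5
```

Emit:
arm_command(
  series=[
    [-0.5,0,0,-15,0],
    [-0.5,0,0,-25,0],
    [-0.5,0,0,-30,0],
    [-0.5,0,0,-33,0],
    [-0.5,0,0,-34.5,0],
    [-0.5,0,0,-34.5,0],
  ],
)

```text
t: 21.52
tcp_pos: [0.6434, 0.16, 0.1142]
tcp_rot: [0.555, 3.092, 0.0]
contact_force: [-0.8, -0.9, -1.7]
gripper_width: 0.0341
gripper_force: 60.6
```

```bash
python3 - <<'E'
from fit import *
c,P,L=tip();Ps=[P]+[cloud(manip.capture(k)) for k in("scene","side")]
print(fit(Ps,.6435,.1605,.05,.126,.138))
E
```

```text
tcp [643.4 160.1 114.2] w 33.9 f [-2.2 -0.4 -0.2] t 21.575
[(array([643.6, 159.1]), 78.4, 8026, np.float64(0.1325)), (array([647.1, 157.1]), 79.8, 325, np.float64(0.1319)), (array([641.6, 160.8]), 77.8, 389, np.float64(0.1314))]
```

Emit:
arm_command(
  series=[
    [-0.5,0,0,-0.5,0],
    [-0.5,0,0,-0.5,0],
    [0.3,0,0,-0.5,0],
    [0.3,0,0,-0.5,0],
    [0.3,0,0,-0.5,0],
    [0.3,0,0,15,0],
    [0.3,0,0,50,0],
    [0.3,0,0,90,0],
    [0.3,0,0,90,0],
  ],
)

```text
t: 22.8
tcp_pos: [0.6446, 0.1603, 0.2083]
tcp_rot: [0.554, 3.086, 0.003]
contact_force: [0.0, -0.6, -0.1]
gripper_width: 0.056
gripper_force: 0.0
```

```bash
python3 - <<'E'
from fit import *
c,P,L=tip();Ps=[P]+[cloud(manip.capture(k)) for k in("scene","side")]
print(fit(Ps,.6435,.1605,.05,.126,.138));print(fit(Ps,.6435,.1605,.05,.152,.165))
print(fit(Ps,.43,-.013,.07,.037,.047),fit(Ps,.43,-.013,.03,.06,.075))
E
```

```text
tcp [643.8 160.1 206.1] w 55.5 f [-0.6  0.7 -1.6] t 22.85
[(array([643.3, 159.4]), 77.4, 5255, np.float64(0.1325)), (array([645. , 157.9]), 82.2, 371, np.float64(0.1321)), (array([640.9, 159.3]), 80.3, 462, np.float64(0.1315))]
[(array([642.8, 159.2]), 35.6, 1953, np.float64(0.1581)), (array([646.5, 159.5]), 38.6, 121, np.float64(0.1577)), (array([642.4, 160.1]), 36.2, 146, np.float64(0.1568))]
[(array([430.1, -13.3]), 117.7, 4994, np.float64(0.0425)), (array([433.5, -12.4]), 122.7, 907, np.float64(0.0419)), (array([427.2, -13.5]), 119.2, 919, np.float64(0.0418))] [(array([429.8, -13.4]), 36.9, 682, np.float64(0.0677)), (array([432. , -14.7]), 36.7, 121, np.float64(0.067)), (array([428. , -12.7]), 37.0, 126, np.float64(0.0667))]
```

Emit:
arm_command(
  series=[
    [0.4,-45,-36,0,0],
    [0.4,-90,-72,0,0],
    [0.4,-135,-108,0,0],
    [0.4,-175,-140,0,0],
    [0.4,-200,-162,-20,0],
    [0.4,-213.5,-173.5,-60,0],
    [0.4,-213.5,-173.5,-100,0],
    [0.4,-213.5,-173.5,-135,0],
    [0.4,-213.5,-173.5,-144,0],
    [0.4,-213.5,-173.5,-144,0],
    [0.4,-213.5,-173.5,-144,0],
  ],
)

```text
t: 24.32
tcp_pos: [0.4303, -0.0135, 0.0607]
tcp_rot: [0.555, 3.091, 0.0]
contact_force: [0.0, 0.4, -0.4]
gripper_width: 0.0596
gripper_force: 0.0
```

```bash
python3 - <<'E'
from fit import *
c,P,L=tip()
print(fit([P],.43,-.013,.07,.037,.047),fit([P],.43,-.013,.03,.062,.072),manip.get_obs()["tcp_rot"])
E
```

```text
tcp [430.3 -13.5  60.8] w 59.7 f [ 0.5  0.1 -1. ] t 24.375
[(array([429.3, -13.7]), 116.0, 20792, np.float64(0.0426))] [(array([428.6, -13.6]), 35.8, 3272, np.float64(0.0682))] [5.55023507e-01 3.09043497e+00 1.36470474e-04]
```

Emit:
arm_command(
  series=[
    [0.4,-1,0,-20,0],
    [0.4,-1,0,-33,0],
    [0.4,-1,0,-36.5,0],
    [0.4,-1,0,-36.5,0],
    [-0.5,-1,0,-36.5,0],
    [-0.5,-1,0,-36.5,0],
    [-0.5,-1,0,-36.5,0],
    [-0.5,-1,0,-36.5,0],
    [-0.5,-1,0,-36.5,0],
  ],
  grip_force=85,
)

```text
t: 25.5
tcp_pos: [0.4292, -0.0134, 0.0241]
tcp_rot: [0.555, 3.091, 0.0]
contact_force: [-1.0, 2.3, 9.6]
gripper_width: 0.0336
gripper_force: 83.4
```

Emit:
arm_command(
  series=[
    [-0.5,0,0,15,0],
    [-0.5,0,0,45,0],
    [-0.5,0,0,85,0],
    [-0.5,0,0,120,0],
    [-0.5,35,-21,125,0],
    [-0.5,80,-48,125,0],
    [-0.5,125,-76,125,0],
    [-0.5,165,-100,125,0],
    [-0.5,195,-118,125,0],
    [-0.5,215,-130.5,125,0],
    [-0.5,215,-130.5,125,0],
    [-0.5,215,-130.5,125,0],
  ],
)

```text
t: 27.0
tcp_pos: [0.6428, -0.1435, 0.1475]
tcp_rot: [-0.555, -3.09, -0.001]
contact_force: [-0.8, -0.1, -8.9]
gripper_width: 0.0329
gripper_force: 86.4
```

Emit:
arm_command(
  series=[
    [-0.5,0,0,-15,0],
    [-0.5,0,0,-25,0],
    [-0.5,0,0,-30,0],
    [-0.5,0,0,-33,0],
    [-0.5,0,0,-34,0],
    [-0.5,0,0,-34,0],
  ],
)

```text
t: 27.75
tcp_pos: [0.6439, -0.144, 0.1145]
tcp_rot: [0.555, 3.092, 0.0]
contact_force: [1.1, 0.1, -7.6]
gripper_width: 0.0335
gripper_force: 86.5
```

```bash
python3 - <<'E'
from fit import *
c,P,L=tip();Ps=[P]+[cloud(manip.capture(k)) for k in("scene","side")]
print(fit(Ps,.644,-.144,.07,.126,.140))
E
```

```text
tcp [ 643.9 -144.   114.6] w 33.8 f [-0.4  0.  -8.3] t 27.8
[(array([ 643.7, -144.8]), 116.2, 24021, np.float64(0.1328)), (array([ 646.1, -144.7]), 117.1, 1170, np.float64(0.1324)), (array([ 642.7, -142.2]), 118.6, 576, np.float64(0.132))]
```

Emit:
arm_command(
  series=[
    [-0.5,0,0,-0.7,0],
    [-0.5,0,0,-1.2,0],
    [-0.5,0,0,-1.2,0],
    [0.3,0,0,-1,0],
    [0.3,0,0,-1,0],
    [0.3,0,0,-1,0],
    [0.3,0,0,15,0],
    [0.3,0,0,50,0],
    [0.3,0,0,90,0],
    [0.3,0,0,90,0],
  ],
)

```text
t: 29.15
tcp_pos: [0.6451, -0.1444, 0.2088]
tcp_rot: [0.554, 3.086, -0.001]
contact_force: [-0.1, -0.7, -0.5]
gripper_width: 0.0557
gripper_force: 0.0
```

```bash
python3 - <<'E'
from fit import *
c,P,L=tip();Ps=[P]+[cloud(manip.capture(k)) for k in("scene","side")]
print(fit(Ps,.644,-.144,.07,.126,.140));print(fit(Ps,.644,-.144,.05,.152,.165))
print(fit(Ps,.4345,-.196,.07,.037,.047),fit(Ps,.4345,-.196,.03,.06,.075))
E
```

```text
tcp [ 644.3 -144.1  206.6] w 55.9 f [-0.2  0.4 -0.4] t 29.2
[(array([ 643.9, -145.1]), 116.0, 14070, np.float64(0.1326)), (array([ 646.1, -144.1]), 120.2, 1489, np.float64(0.1323)), (array([ 642.3, -142.6]), 118.4, 633, np.float64(0.1317))]
[(array([ 643.1, -144.9]), 35.7, 1933, np.float64(0.1581)), (array([ 645.7, -144.5]), 36.5, 181, np.float64(0.1574)), (array([ 644. , -144.1]), 37.6, 85, np.float64(0.1567))]
[(array([ 434.4, -196.7]), 96.8, 3735, np.float64(0.0426)), (array([ 436.7, -196.2]), 99.4, 737, np.float64(0.042)), (array([ 431.8, -195.7]), 98.2, 408, np.float64(0.0418))] [(array([ 435. , -196.5]), 36.2, 916, np.float64(0.068)), (array([ 437.1, -197.3]), 38.5, 151, np.float64(0.067)), (array([ 432. , -194.5]), 38.1, 95, np.float64(0.0665))]
```

Emit:
arm_command(
  series=[
    [0.4,-50,-12,0,0],
    [0.4,-100,-25,0,0],
    [0.4,-150,-38,0,0],
    [0.4,-190,-48,-15,0],
    [0.4,-209.5,-52.5,-50,0],
    [0.4,-209.5,-52.5,-95,0],
    [0.4,-209.5,-52.5,-135,0],
    [0.4,-209.5,-52.5,-144,0],
    [0.4,-209.5,-52.5,-144,0],
    [0.4,-209.5,-52.5,-144,0],
  ],
)

```text
t: 30.55
tcp_pos: [0.4349, -0.1968, 0.0614]
tcp_rot: [0.555, 3.091, -0.001]
contact_force: [0.2, -0.4, -0.1]
gripper_width: 0.0596
gripper_force: 0.0
```

```bash
python3 - <<'E'
from fit import *
c,P,L=tip()
print(fit([P],.4345,-.196,.07,.037,.047),fit([P],.4345,-.196,.03,.062,.072),manip.get_obs()["tcp_rot"])
E
```

```text
tcp [ 434.9 -196.7   61.5] w 59.6 f [ 0.9  0.5 -0.2] t 30.6
[(array([ 434.1, -196.9]), 96.1, 13741, np.float64(0.0425))] [(array([ 433.5, -196.5]), 35.8, 3231, np.float64(0.0682))] [ 5.54931868e-01  3.09030101e+00 -1.03045938e-03]
```

Emit:
arm_command(
  series=[
    [0.4,-1,0,-20,0],
    [0.4,-1,0,-33,0],
    [0.4,-1,0,-37,0],
    [0.4,-1,0,-37,0],
    [-0.5,-1,0,-37,0],
    [-0.5,-1,0,-37,0],
    [-0.5,-1,0,-37,0],
    [-0.5,-1,0,-37,0],
    [-0.5,-1,0,-37,0],
  ],
  grip_force=75,
)

```text
t: 31.72
tcp_pos: [0.4336, -0.1965, 0.0242]
tcp_rot: [0.555, 3.091, -0.0]
contact_force: [-1.2, 1.7, 8.5]
gripper_width: 0.0336
gripper_force: 73.7
```

Emit:
arm_command(
  series=[
    [-0.5,0,0,15,0],
    [-0.5,0,0,50,0],
    [-0.5,0,0,100,0],
    [-0.5,0,0,150,0],
    [-0.5,0,0,175,0],
    [-0.5,45,11,175,0],
    [-0.5,95,23,175,0],
    [-0.5,145,36,175,0],
    [-0.5,185,46,175,0],
    [-0.5,205,51,175,0],
    [-0.5,210,52,175,0],
    [-0.5,210,52,175,0],
  ],
)

```text
t: 33.22
tcp_pos: [0.6426, -0.1445, 0.1983]
tcp_rot: [-0.555, -3.091, -0.0]
contact_force: [0.2, -0.3, -6.3]
gripper_width: 0.0335
gripper_force: 76.2
```

Emit:
arm_command(
  series=[
    [-0.5,0,0,0,0],
    [-0.5,0,0,0,0],
  ],
)

```text
t: 33.48
tcp_pos: [0.6428, -0.1448, 0.1987]
tcp_rot: [0.556, 3.092, 0.0]
contact_force: [-0.5, 0.1, -5.6]
gripper_width: 0.0336
gripper_force: 76.2
```

```bash
python3 - <<'E'
from fit import *
c,P,L=tip();Ps=[P]+[cloud(manip.capture(k)) for k in("scene","side")]
print(fit(Ps,.644,-.144,.06,.210,.223))
E
```

```text
tcp [ 642.9 -144.8  198.6] w 33.8 f [-0.1 -0.3 -6.7] t 33.525
[(array([ 643. , -145.9]), 96.1, 14654, np.float64(0.2169)), (array([ 645.7, -144.8]), 98.4, 807, np.float64(0.2163)), (array([ 639.1, -144.1]), 100.6, 393, np.float64(0.2159))]
```

Emit:
arm_command(
  series=[
    [-0.5,1,0.5,-12,0],
    [-0.5,1,0.5,-24,0],
    [-0.5,1,0.5,-33,0],
    [-0.5,1,0.5,-38,0],
    [-0.5,1,0.5,-41,0],
    [-0.5,1,0.5,-42,0],
    [-0.5,1,0.5,-42,0],
  ],
)

```text
t: 34.5
tcp_pos: [0.6444, -0.144, 0.1566]
tcp_rot: [0.555, 3.092, 0.0]
contact_force: [-0.6, -0.5, -6.5]
gripper_width: 0.0335
gripper_force: 76.5
```

Emit:
arm_command(
  series=[
    [-0.5,0,0,-0.6,0],
    [-0.5,0,0,-1.2,0],
    [-0.5,0,0,-1.2,0],
    [0.3,0,0,-1,0],
    [0.3,0,0,-1,0],
    [0.3,0,0,-1,0],
    [0.3,0,0,15,0],
    [0.3,0,0,45,0],
    [0.3,0,0,80,0],
    [0.3,0,0,80,0],
  ],
)

```text
t: 35.75
tcp_pos: [0.6454, -0.1443, 0.2403]
tcp_rot: [0.554, 3.086, -0.001]
contact_force: [-0.1, 0.4, -0.2]
gripper_width: 0.0554
gripper_force: 0.0
```

```bash
python3 - <<'E'
from fit import *
c,P,L=tip();Ps=[P]+[cloud(manip.capture(k)) for k in("scene","side")]
print(fit(Ps,.644,-.144,.055,.168,.182));print(fit(Ps,.644,-.144,.03,.194,.206))
print(fit(Ps,.644,-.144,.07,.126,.138));print(fit(Ps,.6435,.1605,.05,.126,.138));print(fit(Ps,.6435,.1605,.065,.085,.096,True))
cv2.imwrite("pics/end.png",manip.capture("scene")["frame"][:,:,::-1])
E
```

```text
tcp [ 644.7 -144.1  238.3] w 55.4 f [ 0.3  0.5 -0.6] t 35.8
[(array([ 645. , -145.1]), 96.3, 9792, np.float64(0.1745)), (array([ 647.4, -144.5]), 98.2, 987, np.float64(0.1742)), (array([ 644.5, -144.1]), 97.9, 425, np.float64(0.1737))]
[(array([ 644.4, -145.4]), 36.0, 2115, np.float64(0.2001)), (array([ 648.6, -142.9]), 39.8, 193, np.float64(0.1994)), (array([ 644.2, -144. ]), 37.9, 87, np.float64(0.1989))]
[(array([ 643.3, -144.7]), 115.9, 2182, np.float64(0.1325)), (array([ 646.5, -145. ]), 118.5, 485, np.float64(0.1319)), (array([ 641.1, -143. ]), 118.0, 292, np.float64(0.1316))]
[(array([643., 158.]), 78.5, 1831, np.float64(0.1323)), (array([645.9, 157.6]), 80.0, 379, np.float64(0.1318)), (array([642.1, 160.2]), 79.9, 457, np.float64(0.1314))]
[(array([642.1, 150.6]), array([61.8, 97.5]), 169.7, np.float64(0.0906)), (array([649.7, 142.7]), array([104.8,  61.2]), 11.5, np.float64(0.0901)), (array([638. , 180.6]), array([104.5,  55.7]), 14.1, np.float64(0.0905))]
```

View pics/end.png

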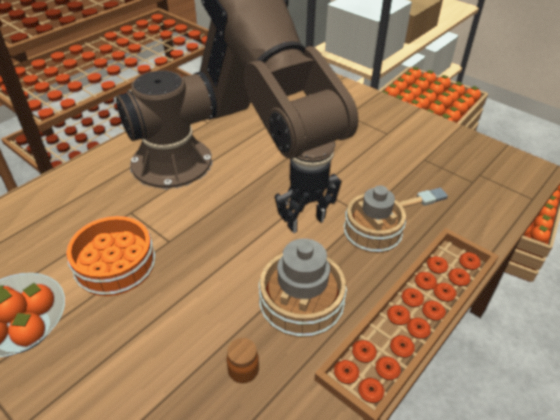

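The picture shows both lids in their tubs, large and middle weights stacked at (303,270), the small weight at (378,203), jar (242,360) and brush (432,196) untouched, gripper clear. Handing in.

```bash
python3 -c "
from station import manip
print(manip.finish_job())"
```

```text
the job is handed in; nothing more can be done
None
```

Both tubs are under press and the job is handed in: each lid sits in its own tub, with the large and middle weights stacked on the wide lid and the small weight on the narrow one. All measured well within tolerance, and the jar and brush were left alone; the judge's verdict was not shown.

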